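# Raise the baby monitor camera on its telescopic stand and hold it up

### The arm

A 7-joint arm with a two-finger parallel gripper is mounted at the origin on the work surface. World frame = base frame: x ahead of the robot, y to its left, z up, the work surface at z = 0. Lengths are in m, angles in rad, forces in N, time in s.
With the tool pointing down it reaches from about 0.425 to 0.95 m from the base axis. Payload 4.7 kg.
Tool frame: the origin (TCP) lies between the finger pads; the fingertips stand 25 mm ahead of it and the grasp point (between the pads) lies 6 mm ahead of it; x points along the fingers, z is the direction in which the jaws open and shut, and the axes are right-handed (so a half turn about x gives the same grasp; the last joint's range is limited). The gripper opens to 85 mm and grips with 20 to 120 N. Pads are 22 mm wide; open, the fingers measure 114 mm over their backs; the gripper's body (76 mm by 85 mm) begins 54 mm behind the grasp point. The pads swing forward as they close: fully open they stand 13 mm farther back than shut.
Start: joints at [-1.324, 0.469, -0.049, 1.532, 0.024, 1.141, -0.082], TCP at [0.184, 0.65, 0.256] pointing down, gripper open.
Joint ranges: [-2.59, 2.59], [-0.33, 1.99], [-1.39, 1.29], [0.1, 2.45], [-1.04, 4.18], [0.21, 1.99], [-2.66, 2.66]. Speed limits (rad/s): [2.57, 2.57, 3.14, 3.14, 3.14, 3.14, 3.14].

### API

Orientations are given as a 3x3 rotation matrix whose columns are the frame's x, y, z axes.
In Python, from rig import * gives the robot as it stands. Calls block until the motion is done:
- movep(position, orientation): joint-space move of the TCP to a pose.
- move_l(position, attitude=None, feed=0.15, until_force=None): straight line of the TCP; attitude=None keeps the orientation; feed is the mean speed in m/s. With until_force (N) it stops when the force on the tool has changed by that much, and returns True; else False.
- move_joints(angles): joint-space move.
- command_gripper(opening, newtons=None): finger opening in m; newtons is the grip in N (None keeps the last); returns when the fingers have stopped.
- sleep(seconds).
- inverse_kinematics(position, orientation): joint angles nearest the present ones, or None.
- sense(): the state.
- camera(name): name is "side" or "top" or "wrist"; returns (picture, depth): 384x512x3 uint8, red, green, blue; 384x512 float32, m along the optical axis (not along the pixel's ray), 0 where there is no reading.
- camera_params(name): a dict with "K" (3x3 intrinsics, pixels), "position" and "rotation" of the camera in the world; the wrist camera has in their place "tool_from_camera" (4x4, takes a point from camera to tool coordinates, whose origin is the TCP and whose axes are the tool frame's). Camera axes: x right, y down, z forward; pixel columns grow to the right and rows downward; lengths in m; the calibration is good to about 2 mm. A picture is of the moment at which its call begins: read the wrist's pose just before it. camera_params takes no time and is no camera call.
A pose or a line that the arm cannot do raises Unreachable and nothing moves.
- finish_job(): hands the job in, once; it reports no verdict.
The state is a dict: "time_s": time; "joint_pos": joint angles; "qd": joint speeds; "joint_efforts": joint torques, N m; "position": TCP position; "tcp_rot": TCP orientation; "wrist_force": force on the tool from outside, world axes, zero at the start; "ft_torque": the same for the moment, N m; "finger_gap": finger opening in m.
Only numpy, scipy, OpenCV 4.12 (cv2) and the standard library are available. Lean on these libraries where they do the work, as an engineer would, in place of code of your own. Each camera call takes 0.05 s, during which the arm holds its last target.

### The job

The baby monitor camera sits too low to see over the cot rail. Squeeze in the release button on the side of the stand's head, draw the mast straight up past its first stop to the second stop at the top of its travel, and finish still holding it there with the button squeezed in, because I am checking the picture. Keep the foot of the stand standing on the cork mat where it is, and leave everything else on the dresser where it stands.

Things in the scene. Friction and masses are not known exactly. Their poses are not given: they have to be found in the camera images.
- stand: White telescopic stand with the baby monitor camera, loose and upright on the cork mat; foot and outer tube weigh 1.2 to 1.7 kg. Origin: centre of the foot's underside; z up, x the way the camera looks. Round foot 140 mm across, 14 mm high; white outer tube 26 mm across; grey collar 32 mm across, its top 124 mm above the origin, out of which slides the aluminium inner tube (16 mm across).
- head (a point): Centre of the head, the white block on top of the inner tube, level with the button; 156 mm above the foot's underside with the mast down; rises with the mast, axes as stand. The head is 30 mm (x) by 34 mm (y, button not counted) by 44 mm high, with nothing above it or beside its two y faces; it does not turn on the stand. It is gripped across y, which squeezes the button in.
- camera (a point): Centre of the camera, carried on the head's +x face: white round housing 62 mm across, 48 mm long in x, black glass front facing +x. It lies 66 mm in x from the centre of the head and 2 mm lower (axes as stand), so it stands out to the side of the head, its top 7 mm above the head's top.
- button (a point): Centre of the outer face of the release button, a grey plastic pad 14 mm wide (x) and 22 mm high in the middle of the head's +y face (axes as stand), 5 mm proud of it when out, flush when squeezed in. The opposite (-y) face is plain. Head and button measure 39 mm across y when out, 34 mm when squeezed in.
- release (a joint): Travel of the release button in m: 0 out, 0.005 squeezed in flush. Spring 2 N rising to 6 N. A locking pin moves with it: the mast is free while the button is in by more than 2.5 mm; let out, the pin catches in a slot at mast 0, 0.045 or 0.090, and pulling harder then only lifts the stand.
- mast (a joint): Extension of the mast in m, straight up out of the collar: 0 down (at the start), 0.045 first stop, 0.090 second stop and firm end of the travel. While the button is in, nothing is felt at the first stop. Mast, head and camera weigh 0.2 to 0.3 kg and slide with about 1 N of friction, sinking back if let go with the button in.
- cork_mat: Flat cork mat, 400 mm (x) by 680 mm (y), 4 mm thick, fixed on the dresser; origin at the centre of its underside.
- dispenser: Bystander: formula dispenser of three stacked round tiers with spout, 86 mm across, 151 mm high, origin at the centre of its underside.
- bottle: Bystander: glass baby bottle with twist cap and clear dome, 62 mm across, 163 mm high, origin at the centre of its underside.
- teether: Bystander: beige silicone teether ring, 72 mm across, 17 mm high, lying flat, origin at its centre underneath.
- dummy: Bystander: baby's dummy (pacifier), shield 30 by 40 mm, lying teat up, 41 mm high, origin at its centre underneath.
- cream: Bystander: jar of cream with lid, 56 mm across, 45 mm high, origin at the centre of its underside.
- hairbrush: Bystander: wooden baby hairbrush lying bristles up beside the mat on the robot's left (+y), 158 mm long along its x, 30 mm high, origin underneath at the neck.
- cup: Bystander: stacking cup, 60 mm across, 50 mm high, beside the mat on the robot's right (-y), origin at the centre of its underside.
Mind the look-alikes: they are no part of the job. What is shaped like the stand but red or yellow is not meant.

How it is judged:
On the way, in this order (a step that is already met when the one before it is completed fails the run):
1. the release button is squeezed in by the fingers while the mast is still down (value of joint release above 0.0035 m and contact force between the fingers and stand above 4 N and value of joint mast below 0.03 m), for 0.1 s.
2. the mast is drawn past the first stop with the button in (value of joint release above 0.0025 m and value of joint mast above 0.055 m), for 0.05 s.
At the end, for the whole second after the job is handed in: The fingers hold the head (over 4 N) with the button in over 3.5 mm, so the locking pin carries nothing; the mast is out over 85 of its 90 mm; the foot stands on the mat, upright within 0.05 rad, lifted under 4 mm and moved under 30 mm (value of joint release above 0.0035 m and contact force between the fingers and stand above 4 N and value of joint mast above 0.085 m and angle between stand's own z axis and vertical below 0.05 rad and z of stand in the frame of cork_mat below 0.008 m and distance of stand from where it was at the start of the episode below 0.03 m); the arm keeps its last pose, push and grip.
It fails at once if the stand is lifted clear of the mat or tipped (z of stand in the frame of cork_mat above 0.024 m or angle between stand's own z axis and vertical above 0.2 rad).
It fails at once if another thing on the dresser is moved by more than 20 mm or knocked over (distance of any of dispenser, bottle, teether, dummy, cream, hairbrush, cup from where it was at the start of the episode above 0.02 m or angle between any of dispenser, bottle, teether, dummy, cream, hairbrush, cup's own z axis and vertical above 0.35 rad).
It also fails if it takes over 32 s, if anything falls off the work surface, if the arm or the gripper's body presses on something with over 40 N, if the wrist force passes 120 N, or if a joint passes its speed limit or range.

## Working session

There is one attempt and no reset: what is moved stays moved. The work goes in short steps, each a Python script; the robot and the scene stay as the last script left them, time stands still between calls to the robot, and variables do not carry over. Pictures are saved under pics/ and viewed, and the job is handed in when it is done.

```bash
mkdir -p pics; ls; python3 - <<'E'
from rig import *
import cv2,numpy as np
for n in ["side","top","wrist"]:
    p,d=camera(n); cv2.imwrite(f"pics/a_{n}.png",p[:,:,::-1]); np.savez(f"a_{n}.npz",p=p,d=d)
    print(n,camera_params(n))
print(sense())
E
```

```text
pics
side {'K': array([[423.88067699,   0.        , 259.02695236],
       [  0.        , 423.88067699, 200.64969284],
       [  0.        ,   0.        ,   1.        ]]), 'position': array([ 0.15021014, -0.86105257,  0.9073507 ]), 'rotation': array([[ 0.93286589, -0.22061492,  0.28476358],
       [-0.35959396, -0.61705309,  0.69995547],
       [ 0.02129363, -0.75536385, -0.65495957]])}
top {'K': array([[464.97323313,   0.        , 255.1397692 ],
       [  0.        , 464.97323313, 187.76105553],
       [  0.        ,   0.        ,   1.        ]]), 'position': array([ 0.25587302, -0.02771714,  1.71579226]), 'rotation': array([[ 0.00635375, -0.99190829,  0.12679736],
       [-0.99975205, -0.00359485,  0.0219753 ],
       [-0.02134166, -0.12690554, -0.99168519]])}
wrist {'K': array([[301.80644491,   0.        , 252.293852  ],
       [  0.        , 301.80644491, 194.51089996],
       [  0.        ,   0.        ,   1.        ]]), 'tool_from_camera': array([[ 6.92010735e-04, -2.90258338e-01,  9.56948075e-01,
        -1.17975831e-01],
       [-1.14203617e-03, -9.56947910e-01, -2.90257462e-0
[... 311 characters left out ...]
1.14100271, -0.0823175 ]), 'qd': array([-0.0016254 , -0.00284306, -0.00130327, -0.00225442,  0.00077765,
       -0.0017615 ,  0.00087944]), 'joint_efforts': array([ 6.23126998e-04, -5.10765016e+01, -4.66546894e-02, -2.37979209e+01,
        1.07692229e-02,  5.39134795e-03,  9.73086998e-06]), 'position': array([0.18365545, 0.64911136, 0.25551424]), 'tcp_rot': array([[-3.62869465e-04, -9.62224641e-01,  2.72256512e-01],
       [-1.43466226e-03,  2.72256751e-01,  9.62223573e-01],
       [-9.99998905e-01, -4.14345905e-05, -1.47926104e-03]]), 'wrist_force': array([-0.32478925,  0.07779618,  0.90730675]), 'ft_torque': array([ 0.01836597, -0.03761993,  0.02821867]), 'finger_gap': 0.08528130557050206}
```

View pics/a_side.png

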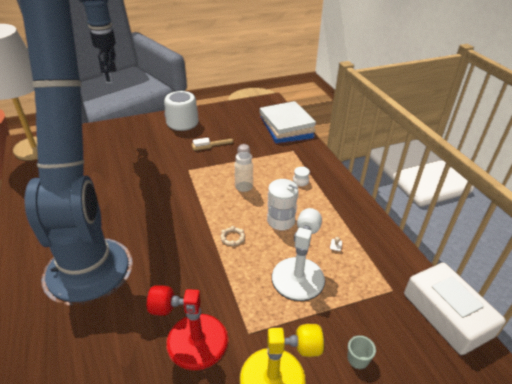

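View pics/a_top.png

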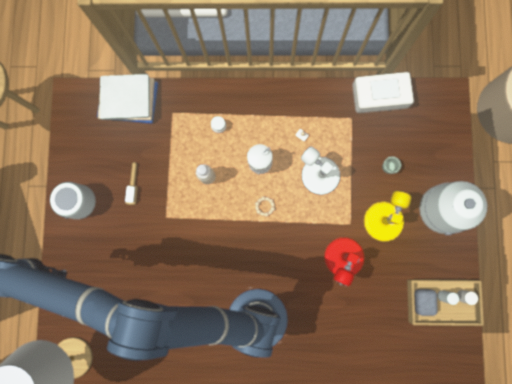

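The white stand is at top px (320,176) with its camera head at (311,156). In the side view the head is at (303,238), the camera ball at (310,220) and the foot at (298,279). Red and yellow look-alikes stand nearer the robot. Next I'll fuse the depth from both views.

```bash
cat > h.py <<'E'
from rig import *
import numpy as np,cv2
def cloud(d,K,R,t):
    v,u=np.mgrid[:d.shape[0],:d.shape[1]]
    c=np.stack([(u-K[0,2])/K[0,0]*d,(v-K[1,2])/K[1,1]*d,d],-1)
    w=c@R.T+t; w[d==0]=np.nan
    return w
E
python3 - <<'E'
from h import *
for n in ["top","side"]:
    z=np.load(f"a_{n}.npz"); P=camera_params(n)
    w=cloud(z['d'],P['K'],P['rotation'],P['position'])
    np.save(f"w_{n}.npy",w)
    m=lambda s: w[s][np.isfinite(w[s]).all(1)] 
    if n=="top":
        print('approx',w[176,320],w[156,311],w[166,325])
    c=w.reshape(-1,3); col=z['p'].reshape(-1,3)
    ok=np.isfinite(c).all(1)&(c[:,0]>.5-.25)&(c[:,0]<.9)&(c[:,1]<0.02)&(c[:,1]>-.36)
    sel=ok&(np.abs(col.astype(int).max(1)-col.min(1))<40)
    for lo,hi in [(-.005,.002),(.002,.01),(.012,.03),(.03,.12),(.12,.15),(.15,.172),(.172,.184),(.184,.2)]:
        s=c[sel&(c[:,2]>lo)&(c[:,2]<hi)]
        if len(s): print(n,lo,len(s),np.median(s,0).round(3),s.min(0).round(3),s.max(0).round(3))
s=cv2.imread("pics/a_side.png")[170:310,220:370]; cv2.imwrite("pics/c_side.png",cv2.resize(s,None,fx=4,fy=4,interpolation=2))
s=cv2.imread("pics/a_top.png")[110:230,240:370]; cv2.imwrite("pics/c_top.png",cv2.resize(s,None,fx=4,fy=4,interpolation=2))
E
```

```text
approx [ 0.51125549 -0.22395434  0.05843486] [ 0.55848403 -0.17937618  0.18878633] [ 0.52569549 -0.22610955  0.18375156]
top -0.005 26 [ 0.557 -0.202 -0.   ] [ 0.453 -0.36  -0.004] [ 0.876 -0.052  0.002]
top 0.002 127 [ 0.515 -0.226  0.008] [ 0.452 -0.359  0.002] [ 0.881 -0.052  0.01 ]
top 0.012 771 [ 0.514 -0.225  0.017] [ 0.454 -0.36   0.012] [0.876 0.011 0.03 ]
top 0.03 147 [ 0.531 -0.04   0.067] [ 0.51  -0.36   0.031] [0.874 0.02  0.119]
top 0.12 401 [ 0.565 -0.009  0.138] [ 0.504 -0.23   0.121] [0.611 0.019 0.15 ]
top 0.15 126 [ 0.542 -0.19   0.164] [ 0.503 -0.251  0.15 ] [ 0.593 -0.012  0.172]
top 0.172 191 [ 0.547 -0.194  0.179] [ 0.503 -0.25   0.172] [ 0.592 -0.154  0.184]
top 0.184 82 [ 0.564 -0.183  0.186] [ 0.509 -0.249  0.184] [ 0.59  -0.156  0.197]
side -0.005 17 [ 0.811 -0.333  0.001] [ 0.544 -0.357 -0.   ] [ 0.888 -0.32   0.002]
side 0.002 104 [ 0.542 -0.24   0.007] [ 0.455 -0.356  0.002] [ 0.893 -0.023  0.01 ]
side 0.012 1725 [ 0.522 -0.24   0.02 ] [ 0.455 -0.303  0.012] [ 0.695 -0.003  0.03 ]
side 0.03 857 [ 0.541 -0.047  0.075] [ 0.511 -0.36   0.03 ] [0.87  0.018 0.12 ]
side 0.12 587 [ 0.557 -0.032  0.14 ] [ 0.504 -0.252  0.12 ] [0.613 0.019 0.15 ]
side 0.15 263 [ 0.541 -0.211  0.163] [ 0.504 -0.254  0.15 ] [ 0.598 -0.02   0.172]
side 0.172 268 [ 0.544 -0.207  0.18 ] [ 0.504 -0.254  0.172] [ 0.592 -0.155  0.184]
side 0.184 197 [ 0.56  -0.19   0.187] [ 0.505 -0.254  0.184] [ 0.589 -0.159  0.193]
```

View pics/c_side.png

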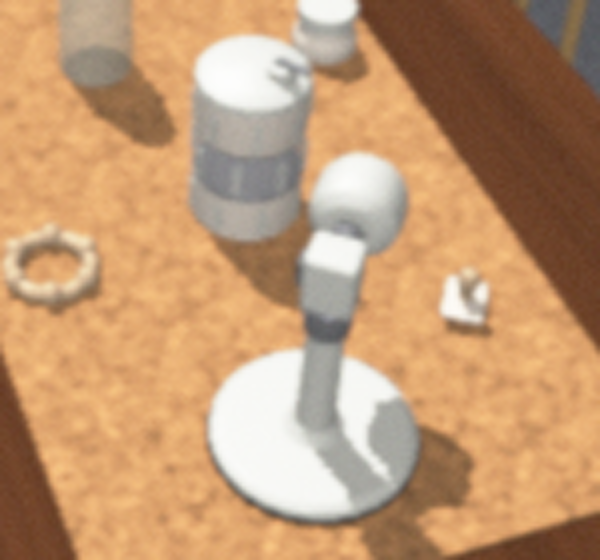

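View pics/c_top.png

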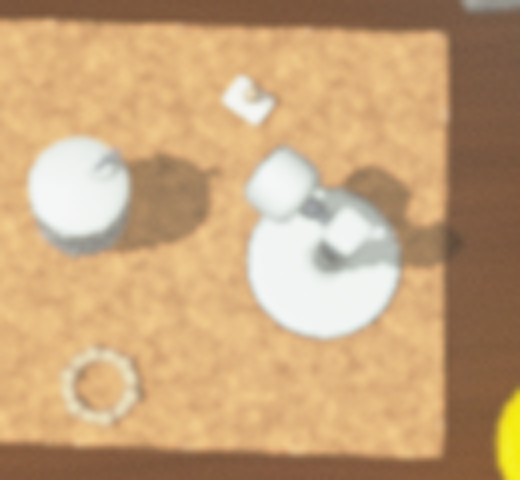

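The side crop shows the button as a dark pad on the head's left face, at (303,270), with the camera ball beyond it at (358,205). That gives stand +x toward world (+x,+y). Next I'll estimate the pose, then move above the stand for a wrist view.

```bash
python3 - <<'E'
from h import *
for n in ["top","side"]:
    z=np.load(f"a_{n}.npz"); c=np.load(f"w_{n}.npy").reshape(-1,3); col=z['p'].reshape(-1,3).astype(int)
    r=np.isfinite(c).all(1)&(np.abs(c[:,0]-.545)<.09)&(np.abs(c[:,1]+.2)<.09)
    s=c[r&(c[:,2]>.174)&(c[:,2]<.215)]
    km=cv2.kmeans(s[:,:2].astype(np.float32),2,None,(3,50,1e-5),5,0)
    print(n,km[2],[ (s[km[1][:,0]==i,2].mean()) for i in (0,1)],[cv2.minAreaRect(s[km[1][:,0]==i][:,:2].astype(np.float32)) for i in (0,1)])
    h=s[np.linalg.norm(s[:,:2]-[.523,-.232],axis=1)<.022]; print('head',len(h),h.mean(0),cv2.minAreaRect(h[:,:2].astype(np.float32)))
    f=c[r&(c[:,2]>.013)&(c[:,2]<.024)]; print('foot',cv2.minEnclosingCircle(f[:,:2].astype(np.float32)),np.median(f[:,2]))
E
python3 - <<'E'
from h import *
yaw=np.deg2rad(52)
y=np.array([-np.sin(yaw),np.cos(yaw),0])
down=np.array([0,0,-1.])
p=[.518,-.232,.36]
for s in (1,-1):
    zt=s*y; R=np.stack([down,np.cross(zt,down),zt],1)
    print(s,inverse_kinematics(p,R),inverse_kinematics([.518,-.232,.166],R))
E
```

```text
top [[ 0.52180743 -0.23132329]
 [ 0.5652329  -0.18055412]] [np.float64(0.180065501162346), np.float64(0.18249098408030323)] [((0.52029949426651, -0.23040935397148132), (0.028338663280010223, 0.038172028958797455), 45.011905670166016), ((0.5637346506118774, -0.18343418836593628), (0.052383460104465485, 0.05097077414393425), 45.48606491088867)]
head 83 [ 0.52202856 -0.23145652  0.18012534] ((0.5220642685890198, -0.23216946423053741), (0.02830754593014717, 0.03329438716173172), 45.33723068237305)
foot ((0.5333251357078552, -0.209364116191864), 0.09472924470901489) 0.017073880025830324
side [[ 0.564473   -0.18773398]
 [ 0.5228196  -0.23594955]] [np.float64(0.18390066646990494), np.float64(0.18218392668148467)] [((0.5659195780754089, -0.18351700901985168), (0.05124010890722275, 0.05270399898290634), 47.88625717163086), ((0.5238630771636963, -0.23200106620788574), (0.03253141790628433, 0.03699594736099243), 49.30880355834961)]
head 155 [ 0.52278346 -0.23583019  0.18221635] ((0.5238630771636963, -0.23200106620788574), (0.03253141790628433, 0.03699594736099243), 49.30880355834961)
foot ((0.5237692594528198, -0.2339828461408615), 0.07091057300567627) 0.019937184360446558
1 [ 1.19621225  0.43822871 -1.17111894  1.60740854  0.41020855  1.37132346
  2.45430914] [ 1.06501036  0.59331074 -0.99074606  1.84644027  0.57961643  1.02334498
  2.31298506]
-1 [-0.55573988  0.40552806  1.24623801  1.69568018 -0.39531019  1.32917133
  0.10035556] [-0.25969097  0.49630365  0.81836385  1.92058296 -0.45276917  0.91842476
  0.11836812]
```

```bash
cat >> h.py <<'E'
down=np.array([0,0,-1.])
def Rj(yaw,s=-1):
    y=s*np.array([-np.sin(yaw),np.cos(yaw),0]); return np.stack([down,np.cross(y,down),y],1)
E
python3 - <<'E'
from h import *
movep([.45,.42,.40],Rj(np.deg2rad(50))); print(sense()['joint_pos'].round(3))
print(inverse_kinematics([.55,.0,.40],Rj(np.deg2rad(50))),inverse_kinematics([.51,-.24,.38],Rj(np.deg2rad(50))))
E
```

```text
[-1.157  0.295  0.448  1.498 -0.129  1.379 -1.397]
[-0.72792925  0.19262305  0.78404471  1.65751361 -0.139025    1.34893578
 -0.62056863] [-0.55617631  0.37932533  1.25806306  1.67246912 -0.3684626   1.36165588
  0.06150781]
```

```bash
python3 - <<'E'
from h import *
R=Rj(np.deg2rad(50))
movep([.55,.0,.40],R); 
for i,p in enumerate([[.522,-.232,.36],[.50,-.255,.30]]):
    movep(p,R); sleep(.3)
    s=sense(); im,d=camera("wrist"); cv2.imwrite(f"pics/w{i}.png",im[:,:,::-1])
    np.savez(f"w{i}.npz",p=im,d=d,pos=s['position'],R=s['tcp_rot']); print(s['position'],s['joint_pos'].round(2),s['wrist_force'],s['time_s'])
    P=camera_params("wrist"); T=np.eye(4);T[:3,:3]=s['tcp_rot'];T[:3,3]=s['position']; C=T@P['tool_from_camera']
    np.save(f"ww{i}.npy",cloud(d,P['K'],C[:3,:3],C[:3,3]))
E
```

```text
[ 0.52261964 -0.23080227  0.36009687] [-0.36  0.29  0.9   1.68 -0.24  1.29 -0.11] [-0.02288615  0.13686093  0.00077812] 4.4
[ 0.50107921 -0.25476265  0.30111117] [-0.3   0.32  0.89  1.79 -0.27  1.16 -0.02] [-0.48165669 -0.4348838  -0.33558631] 5.125
```

View pics/w0.png

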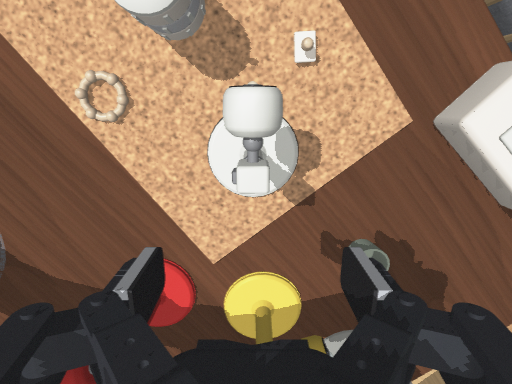

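View pics/w1.png

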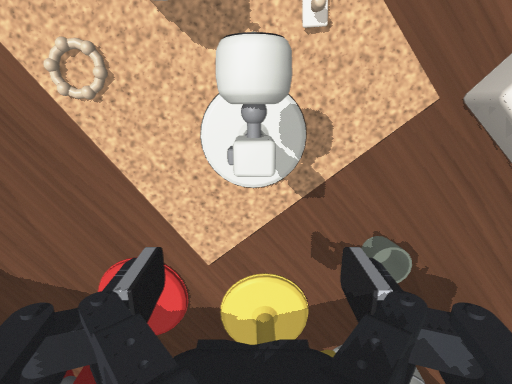

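Both wrist views show the head's top, at (253,178) in w0 and (254,158) in w1. It is square to the jaws, with the button on its left (+y) side at (235,176) and (231,155). I'll compute its pose and height from these two views.

```bash
python3 - <<'E'
from h import *
rays=[]
for i in (0,1):
    c=np.load(f"ww{i}.npy"); z=np.load(f"w{i}.npz"); col=z['p'].astype(int)
    r=np.isfinite(c).all(2)&(np.linalg.norm(c[:,:,:2]-[.522,-.232],axis=2)<.03)&(c[:,:,2]>.170)&(col.min(2)>150)
    h=c[r]; v,u=np.nonzero(r); print('px',u.min(),u.max(),v.min(),v.max(),'z',np.median(h[:,2]),h.mean(0),cv2.minAreaRect(h[:,:2].astype(np.float32)))
    (uc,vc),_,_=cv2.minAreaRect(np.stack([u,v],1).astype(np.float32)); print(uc,vc)
    s={'R':z['R'],'p':z['pos']};P=camera_params("wrist");T=np.eye(4);T[:3,:3]=s['R'];T[:3,3]=s['p'];C=T@P['tool_from_camera']
    d=C[:3,:3]@np.linalg.solve(P['K'],[uc,vc,1]); d/=np.linalg.norm(d); rays.append((C[:3,3],d))
    g=c[:,:,2]; k=np.isfinite(c).all(2)&(g>.165)&(g<.23)&(np.linalg.norm(c[:,:,:2]-[.562,-.184],axis=2)<.04); q=c[k]; R=Rj(np.deg2rad(50))
    a=q[:,:2]@R[:2,2]; print('cam ball axis mid along jaw',(a.min()+a.max())/2,'head',np.percentile(h[:,:2]@R[:2,2],[1,50,99]),'x', np.percentile(h[:,:2]@R[:2,1],[1,50,99]))
    f=np.isfinite(c).all(2)&(g>.012)&(g<.024)&(col.min(2)>140)&(np.linalg.norm(c[:,:,:2]-[.522,-.232],axis=2)<.085); print('foot',cv2.minEnclosingCircle(c[f][:,:2].astype(np.float32)),np.median(c[f][:,2]))
A=sum(np.eye(3)-np.outer(d,d) for o,d in rays); b=sum((np.eye(3)-np.outer(d,d))@o for o,d in rays)
print('triang',np.linalg.solve(A,b))
E
```

```text
px 233 269 164 193 z 0.1820965651594806 [ 0.52275139 -0.23016037  0.18147311] ((0.5216399431228638, -0.2300569862127304), (0.029488639906048775, 0.03754204884171486), 49.36265563964844)
251.0 178.5
cam ball axis mid along jaw 0.5489954334816947 head [0.52973846 0.54857453 0.56586647] x [0.14469531 0.15969156 0.17360058]
foot ((0.5223921537399292, -0.2313297837972641), 0.06949828565120697) 0.018264356352316935
px 228 274 139 176 z 0.1820799135117196 [ 0.52258623 -0.23033103  0.18155826] ((0.5208585858345032, -0.2297525554895401), (0.029501240700483322, 0.037896811962127686), 49.905120849609375)
251.0 157.5
cam ball axis mid along jaw 0.5489795382605367 head [0.52953094 0.54855631 0.56525213] x [0.14446091 0.15949797 0.17324327]
foot ((0.5226134657859802, -0.2317543774843216), 0.06975851207971573) 0.018276307341282716
triang [ 0.52123667 -0.23018798  0.17565569]
```

```bash
python3 - <<'E'
from h import *
R=Rj(np.deg2rad(50))
g=.549*R[:,2]+.159*R[:,1]; print(g)
move_l([g[0],g[1],.26],R,feed=.12)
print(move_l([g[0],g[1],.166],R,feed=.06,until_force=6))
command_gripper(.056,30); sleep(.2)
s=sense(); print(s['position'],s['wrist_force'],s['finger_gap'],s['time_s'])
im,d=camera("wrist"); cv2.imwrite("pics/w2.png",im[:,:,::-1])
im,d=camera("side"); cv2.imwrite("pics/s2.png",cv2.resize(im[150:310,200:400,::-1],None,fx=4,fy=4,interpolation=2)[:600])
E
```

```text
[ 0.52276163 -0.23108933  0.        ]
False
[ 0.52274294 -0.23107812  0.16598661] [0.6684497  0.75120527 0.13241275] 0.05621157338873069 8.0833
```

View pics/w2.png

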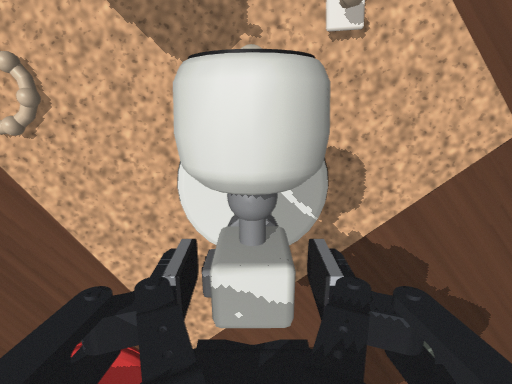

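View pics/s2.png

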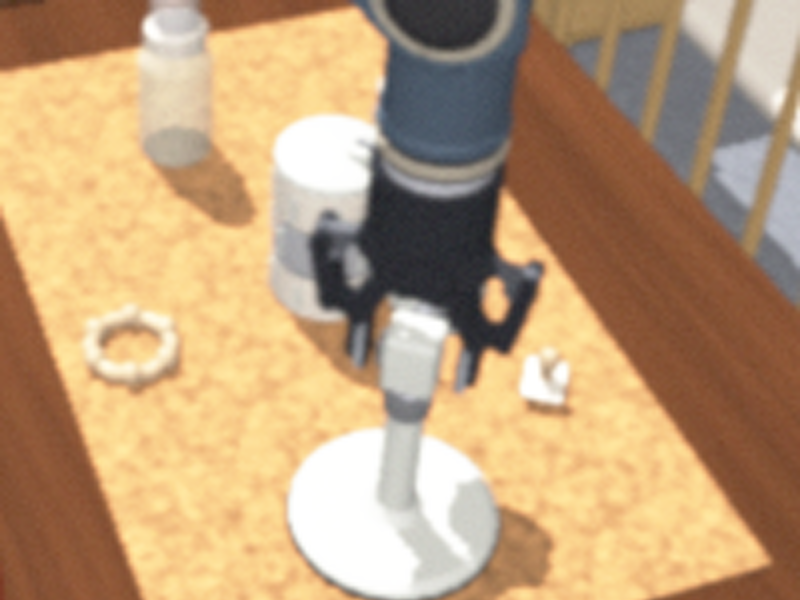

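The jaws straddle the head evenly in w2: pad faces at columns 195 and 310, head at 212–294, button on the left at 208. Closing now.

```bash
python3 - <<'E'
from h import *
command_gripper(.0,35); sleep(.4)
s=sense(); print(s['position'],s['wrist_force'],s['ft_torque'],s['finger_gap'],s['time_s'])
E
```

```text
[ 0.52277415 -0.23109861  0.16615824] [-0.72182443  0.82486894  4.2020196 ] [0.35541132 0.34970329 0.16327375] 0.03344686552849314 8.9
```

The finger gap is 33.4 mm, so the button is flush. Lifting in stages.

```bash
python3 - <<'E'
from h import *
p0=np.array([.52276,-.23109,.1660])
def rep(t):
    s=sense(); print(t,s['position'].round(4),s['wrist_force'].round(2),s['finger_gap'].round(4),s['time_s'])
for dz,f in [(.03,.04),(.06,.04),(.08,.04)]:
    print(move_l(p0+[0,0,dz],feed=f,until_force=14)); rep(dz)
im,d=camera("side"); cv2.imwrite("pics/s3.png",cv2.resize(im[110:310,180:400,::-1],None,fx=3,fy=3,interpolation=2)); np.savez("s3.npz",d=d,p=im)
im,d=camera("wrist"); cv2.imwrite("pics/w3.png",im[:,:,::-1])
E
```

```text
FalseTraceback (most recent call last):
  File "<stdin>", line 6, in <module>
  File "<stdin>", line 4, in rep
AttributeError: 'float' object has no attribute 'round'
```

```bash
python3 - <<'E'
from h import *
p0=np.array([.52276,-.23109,.1660])
def rep(t):
    s=sense(); print(t,s['position'].round(4),s['wrist_force'].round(2),round(s['finger_gap'],4),s['time_s'])
rep(0)
for dz,f in [(.06,.04),(.08,.04)]:
    print(move_l(p0+[0,0,dz],feed=f,until_force=10)); rep(dz)
im,d=camera("side"); cv2.imwrite("pics/s3.png",cv2.resize(im[110:310,180:400,::-1],None,fx=3,fy=3,interpolation=2)); np.savez("s3.npz",d=d,p=im)
im,d=camera("wrist"); cv2.imwrite("pics/w3.png",im[:,:,::-1])
E
```

```text
0 [ 0.5228 -0.2311  0.1961] [ 0.49 -0.64 -1.65] 0.0334 9.8
False
0.06 [ 0.5228 -0.2311  0.226 ] [ 1.08 -0.8  -2.24] 0.0337 10.7
False
0.08 [ 0.5227 -0.2311  0.2462] [ 1.08 -0.38 -2.06] 0.0337 11.35
```

View pics/s3.png

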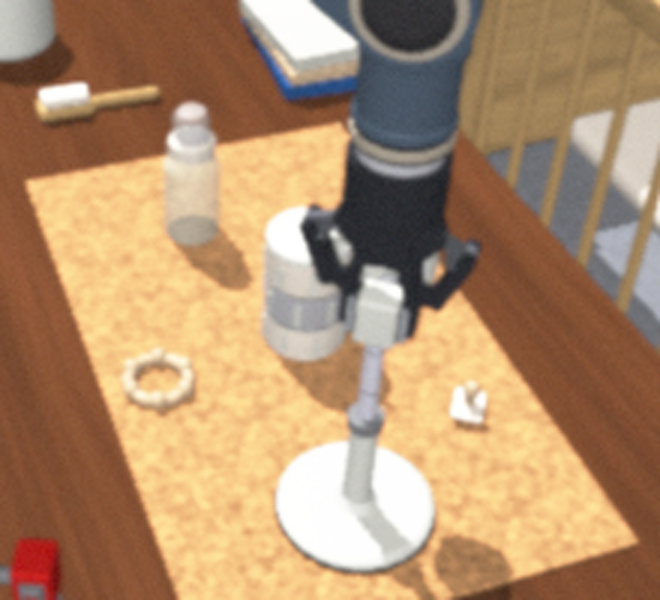

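View pics/w3.png

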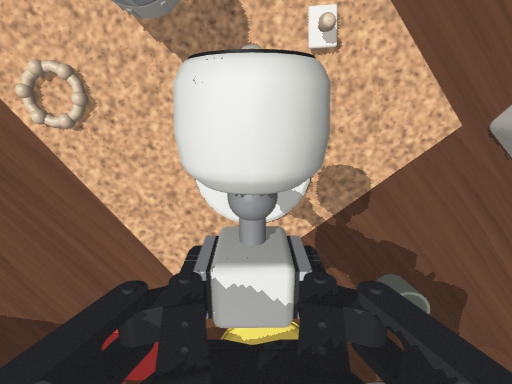

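The mast is out about 80 mm with the foot still on the mat (s3, foot around (355,505)). The head sits in the same place in the wrist view (rows 228–327), so it hasn't slipped. Now I'll creep to the end stop with a force limit.

```bash
python3 - <<'E'
from h import *
p0=np.array([.52276,-.23109,.1660])
def rep(t):
    s=sense(); print(t,s['position'].round(4),s['wrist_force'].round(2),round(s['finger_gap'],4),s['time_s'])
print(move_l(p0+[0,0,.0925],feed=.015,until_force=6)); rep('up'); sleep(.3); rep('settled')
im,d=camera("side"); cv2.imwrite("pics/s4.png",cv2.resize(im[110:310,180:400,::-1],None,fx=3,fy=3,interpolation=2))
P=camera_params("side"); c=cloud(d,P['K'],P['rotation'],P['position'])
s=c.reshape(-1,3);s=s[np.isfinite(s).all(1)]
f=s[(s[:,2]>.013)&(s[:,2]<.03)&(np.linalg.norm(s[:,:2]-[.5228,-.231],axis=1)<.085)]
print('foot',cv2.minEnclosingCircle(f[:,:2].astype(np.float32)),np.median(f[:,2]))
im,d=camera("wrist"); cv2.imwrite("pics/w4.png",im[:,:,::-1])
E
```

```text
True
up [ 0.5226 -0.231   0.2557] [ 2.31 -1.25 -1.53] 0.0336 12.125
settled [ 0.5226 -0.2309  0.2551] [ 3.13 -3.29 -1.95] 0.0338 12.425
foot ((0.5253129601478577, -0.2335684895515442), 0.07115254551172256) 0.020052239892848545
```

View pics/s4.png

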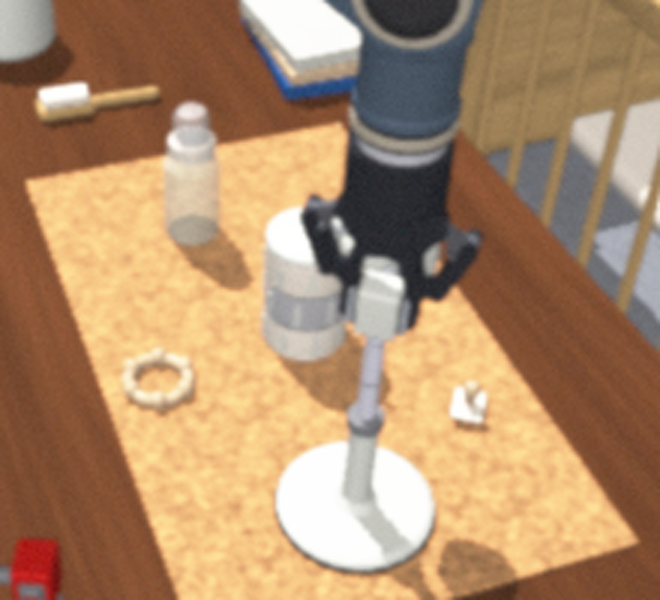

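View pics/w4.png

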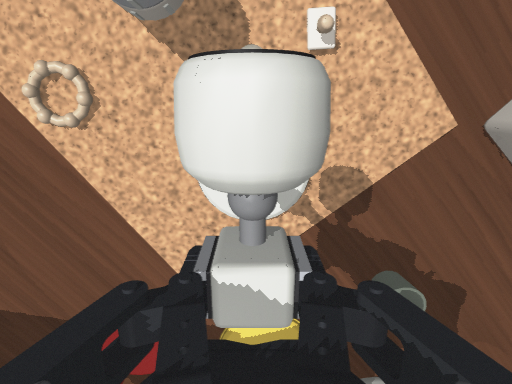

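The stop was felt at 89.7 mm of rise. The arm settled at 89.1 mm, carrying only the mast's weight. The foot's top height reads the same as before (20.05 mm against 19.94 mm) and its centre is within about 2 mm of where it was. Handing in.

```bash
python3 - <<'E'
from h import *
s=sense(); print(s['position'],s['wrist_force'],s['finger_gap'],s['time_s'])
print(finish_job())
s=sense(); print(s['position'],s['wrist_force'],s['finger_gap'],s['time_s'])
E
```

```text
[ 0.52257173 -0.23084381  0.25508039] [ 3.89194866 -3.2229565  -2.14057389] 0.033213610081442246 12.525
the job is handed in; nothing more can be done
None
the job is handed in; nothing more can be done
```

I squeezed in the release button, drew the mast straight up past the first stop to the second, and handed the job in with the head still held there. The hand-in gives no verdict, so the checks below are my own, all taken just before it.

- **Button:** the fingers closed at a 35 N grip to a gap of about 33.4 mm, and stayed between 33.2 and 33.8 mm. The text gives 34 mm with the button flush, so it is squeezed in.
- **Mast:** I felt the end stop at 89.7 mm of rise, at the 6 N limit. The arm settled back to 89.1 mm with about 2 N downward, roughly the mast's own weight, so the end stop isn't being pulled on.
- **Grip:** the head stayed in the same place in the wrist view, so it did not slip.
- **Foot:** it stands upright on the mat. Its top height changed by 0.1 mm and its centre by about 2 mm, which is within the measuring error.
- **Other things:** in the final pictures nothing in view looked moved or knocked over. I did not check each one by measurement.
- **Time:** 12.5 s of the 32 s allowed.

Two readings were less clean:

- **Head height:** triangulating the head's top from the two wrist views gave 0.176 m. Depth from both wrist views gave 0.182 m, which agrees with the text, and I used that.
- **Sideways force:** at the end about 5 N of sideways force was left at the wrist.

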